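# Tighten the loose winged caps and slide the bottles into the niche

### The arm

A 7-joint arm with a two-finger parallel gripper is mounted at the origin on the work surface. World frame = base frame: x ahead of the robot, y to its left, z up, the work surface at z = 0. Lengths are in m, angles in rad, forces in N, time in s.
With the tool pointing down it reaches from about 0.35 to 0.9 m from the base axis. Payload 8.1 kg.
Tool frame: the origin (TCP) lies at the very end of the fingers, on their centre line; the grasp point (between the pads) lies 19 mm behind it (arm.tcp_to_grasp is the z of the grasp point in the tool frame, in m); z points along the fingers, y is the line along which they close (so a half turn about z gives the same grasp; the last joint's range is limited). The gripper opens to 92 mm and grips with 3 to 60 N. Pads are 19 mm wide; open, the fingers measure 130 mm over their backs; the gripper's body (75 mm by 190 mm) begins 47 mm behind the grasp point.
Start: joints at [1.21, 0.434, 0.025, 1.573, -0.012, 1.134, -0.075], TCP at [0.159, -0.604, 0.227] pointing down, gripper open.
Joint ranges: [-2.62, 2.62], [-0.44, 2.09], [-1.27, 1.32], [0.08, 2.57], [-1.32, 4.46], [0.12, 2], [-2.74, 2.74]. Speed limits (rad/s): [2.22, 2.22, 3.01, 3.01, 3.14, 3.14, 3.14].

### API

Orientations are given as a rotation vector (axis times angle).
In Python, from cell import readout, vision, sign_off, arm gives the robot as it stands. The module is installed in compiled form; this text tells all that it offers.
- The arm moves only by the shell command python3 -m creep 'ROWS' [FORCE]. ROWS is JSON, a list of rows, each a list of 5 numbers: the shift along the tool's x, y, z in units of 4 cm (1.0 is 4 cm), then the turn about the tool's z in units of 4 degrees (1.0 is 4 degrees), then the opening, from 0 (shut) to 1 (fully open). A call has 1 to 12 rows; each row shifts and turns the commanded pose from where the row before left it, along the tool's axes as they then stand; what a row does not reach is not made up. A row lasts 1/8 s, in which the tool goes at most 62.5 mm and 10.7 degrees, less where a joint would pass 70% of its speed; a pose out of reach is approached as far as the arm can. A call with a number of a shift or a turn outside -1 to 1 is refused whole. A call with a gripper value outside its range is refused whole. The fingers move at their own pace and stop on an object; FORCE is the grip in N (left out, the last holds). Time passes only in rows, so rows that do not move let the fingers close. It gives the time, the measured TCP pose, the force, the opening and the grip force at its end, in the units of the state.
- readout.observe(): the state, without advancing time (a new reading comes with each control period).
- vision.get_image(name): name is "side" or "top"; returns a dict with "pixels" (400x640x3 uint8, blue, green, red), "z_map" (400x640 float32, m along the optical axis (not along the pixel's ray), 0 where there is no reading), "camera_matrix" (3x3 intrinsics, pixels), "position" and "rotation" of the camera in the world. Camera axes: x right, y up, looking along -z (the intrinsics and any distortion apply to the point x, -y, -z); pixel columns grow to the right and rows downward; lengths in m; the calibration is good to about 2 mm. A picture is of the moment at which its call begins.
- sign_off(): hands the job in; it is judged then, once.
The state is a dict: "clock": time; "joints": joint angles; "dq": joint speeds; "joint_efforts": joint torques, N m; "position": TCP position; "ee_rot": TCP orientation; "force": force on the tool from outside, world axes, zero at the start; "ft_torque": the same for the moment, N m; "width": opening from 0.0 (shut) to 1.0 (fully open); "gripper_force": force on a finger pad.
Only numpy, scipy, OpenCV 4.12 (cv2) and the standard library are available. Lean on these libraries where they do the work, as an engineer would, in place of code of your own. Each camera call takes 0.05 s, during which the arm holds its last target. There are 200 camera calls.

### The job

Some of the winged screw caps on the three squat green bottles are loose. Find the loose ones, screw them down clockwise until tight, and only then slide the bottles along the counter, standing, fully into the free part of the plywood niche so that none juts out of its front. Do not lift or tip a bottle, and leave everything else where it stands.

Things in the scene. Friction and masses are not known exactly. Their poses are not given: they have to be found in the camera images.
- niche: fixed open-topped plywood niche in the low tiled ledge at the back. Origin: middle of its open front edge, at counter height; x points into the niche, y along its front. Inside 460 mm wide (y -230 to 230), 105 deep (x 0 to 105), walls 85 high; floor level with the counter, no sill. The ledge, 85 mm high, front face at x = 0, runs on 230 mm either side; things on its ends reach 190 mm.
- bottle_a: squat full bottle of dark green glass, 72 mm in diameter up to 46 mm high, shoulder to 56 mm, about 0.6 kg; with its cap 86 mm high when tight, up to 90 loose. Origin: centre of its underside, z up. Two white ticks on the shoulder lie on its x axis, either side. It slides on the counter at 2.5 to 5 N; pushed higher than 45 mm it may tip.
- cap_a (a joint): turn of the white screw cap of bottle_a in rad: 0 is tight at its stop (wing in line with the white ticks), growing as it is unscrewed, anticlockwise from above, to 1.5 at most. It climbs 2.5 mm per rad: a loose one shows the yellow thread below it. It turns at 0.015 N m and stays where it is left; once tight, turning on turns the whole bottle.
- wing_a (a point): middle of the top edge of the wing moulded across the cap of bottle_a: an upright bar 60 mm long (this point's x axis), 11 mm thick (y) and 16 mm high, standing on the cap, which is 49 mm in diameter; the point lies on the cap's axis.
- bottle_b: squat full bottle of dark green glass, 72 mm in diameter up to 46 mm high, shoulder to 56 mm, about 0.6 kg; with its cap 86 mm high when tight, up to 90 loose. Origin: centre of its underside, z up. Two white ticks on the shoulder lie on its x axis, either side. It slides on the counter at 2.5 to 5 N; pushed higher than 45 mm it may tip.
- cap_b (a joint): turn of the white screw cap of bottle_b in rad: 0 is tight at its stop (wing in line with the white ticks), growing as it is unscrewed, anticlockwise from above, to 1.5 at most. It climbs 2.5 mm per rad: a loose one shows the yellow thread below it. It turns at 0.015 N m and stays where it is left; once tight, turning on turns the whole bottle.
- wing_b (a point): middle of the top edge of the wing moulded across the cap of bottle_b: an upright bar 60 mm long (this point's x axis), 11 mm thick (y) and 16 mm high, standing on the cap, which is 49 mm in diameter; the point lies on the cap's axis.
- bottle_c: squat full bottle of dark green glass, 72 mm in diameter up to 46 mm high, shoulder to 56 mm, about 0.6 kg; with its cap 86 mm high when tight, up to 90 loose. Origin: centre of its underside, z up. Two white ticks on the shoulder lie on its x axis, either side. It slides on the counter at 2.5 to 5 N; pushed higher than 45 mm it may tip.
- cap_c (a joint): turn of the white screw cap of bottle_c in rad: 0 is tight at its stop (wing in line with the white ticks), growing as it is unscrewed, anticlockwise from above, to 1.5 at most. It climbs 2.5 mm per rad: a loose one shows the yellow thread below it. It turns at 0.015 N m and stays where it is left; once tight, turning on turns the whole bottle.
- wing_c (a point): middle of the top edge of the wing moulded across the cap of bottle_c: an upright bar 60 mm long (this point's x axis), 11 mm thick (y) and 16 mm high, standing on the cap, which is 49 mm in diameter; the point lies on the cap's axis.
- brush_stand: white plastic shaving brush stand with a brush hanging in it: round foot 68 mm in diameter, 143 mm high; origin under the middle of the foot. Leave alone.
- soap_dish: white soap dish with a yellow soap, 66 mm (its x) by 95 mm (y), 32 mm high; origin under its middle. Leave alone.
- tweezers_case: steel tweezers case lying flat, 110 mm (its x) by 28 mm (y), 16 mm high; origin under its middle. Leave alone.
- nail_brush: wooden nail brush, bristles down, 88 mm (its x) by 36 mm (y), 30 mm high; origin under its middle. Leave alone.
- cup: blue ceramic cup at one end of the niche, 72 mm in diameter at the rim, 80 mm high; origin under its middle. Leave alone.
- pill_organiser: blue plastic pill organiser at the other end of the niche, 92 mm (its x) by 62 mm (y), 25 mm high; origin under its middle. Leave alone.
- cream_tin: round flat tin with a blue lid, 68 mm in diameter, 23 mm high; origin under its middle. Leave alone.
- toothpaste_carton: full toothpaste carton lying flat, green band, 150 mm (its x) by 40 mm (y), 34 mm high; origin under its middle. Leave alone.
Not all that is in view belongs to the job. Leave any purple or red look-alike of the bottle_a alone.

How it is judged:
By the outcome, as a careful person would: the job done as asked, in the order asked, and still so for the second after the job is handed in, with the robot touching nothing.
It also fails if it takes over 72 s, if anything falls off the work surface, if the arm or the gripper's body presses on something with over 40 N, if the wrist force passes 120 N, or if a joint passes its speed limit or range.

## Working session

There is one attempt and no reset: what is moved stays moved. The work goes in short steps, Python scripts to look and compute and a shell command to move; the robot and the scene stay as the last step left them, time stands still between calls to the robot, and variables do not carry over. Pictures are saved under pics/ and viewed, at most 10 in all, crops included, and the job is handed in when it is done.

```bash
mkdir -p pics
cat > h.py <<'E'
import numpy as np, cv2
from cell import readout, vision
def grab(n):
    d=vision.get_image(n); return d
def pts(d):
    K=np.array(d['camera_matrix']);z=d['z_map'];h,w=z.shape
    u,v=np.meshgrid(np.arange(w),np.arange(h))
    x=(u-K[0,2])/K[0,0]*z;y=(v-K[1,2])/K[1,1]*z
    P=np.stack([x,-y,-z],-1)@np.array(d['rotation']).T+np.array(d['position'])
    P[z==0]=np.nan
    return P
E
python3 - <<'E'
from h import *
for n in('top','side'):
    d=grab(n);cv2.imwrite(f'pics/{n}0.png',d['pixels']);np.savez(f'{n}0.npz',**d)
    print(n,d['camera_matrix'],d['position'],d['rotation'],[k for k in d])
print(readout.observe())
E
```

```text
top [[379.7168681    0.         317.58677676]
 [  0.         379.7168681  198.77539776]
 [  0.           0.           1.        ]] [ 0.46773984 -0.01572161  1.07470392] [ 0.04139445 -0.03357429 -1.59039878] ['pixels', 'z_map', 'camera_matrix', 'position', 'rotation']
side [[403.38278799   0.         321.84307447]
 [  0.         403.38278799 203.77406386]
 [  0.           0.           1.        ]] [0.29168068 0.95765206 0.73381384] [ 0.16461493 -1.39175571 -2.54757882] ['pixels', 'z_map', 'camera_matrix', 'position', 'rotation']
{'clock': 0.1, 'joints': array([ 1.21040113,  0.43514341,  0.02495185,  1.57398726, -0.01156417,
        1.13401242, -0.07508276]), 'dq': array([ 0.00226057, -0.00112787,  0.00033772, -0.00142931,  0.00131494,
        0.00061998,  0.00089408]), 'joint_efforts': array([ 1.67155264e-03, -6.69130683e+01,  9.87883508e-01, -3.15148938e+01,
       -6.03358797e-02,  3.73102154e-02,  4.18924697e-05]), 'position': array([ 0.15917731, -0.6039208 ,  0.22603666]), 'ee_rot': array([-3.11417826e+00, -4.03621051e-01,  5.17366728e-04]), 'force': array([ 0.73284843, -0.12141658,  0.36170138]), 'ft_torque': array([-0.04894754, -0.02615312,  0.06059062]), 'gripper_force': 0.0, 'width': 0.9943012609083798}
```

View pics/top0.png

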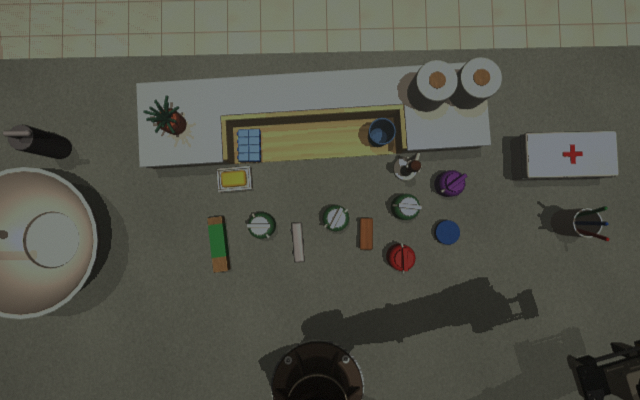

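View pics/side0.png

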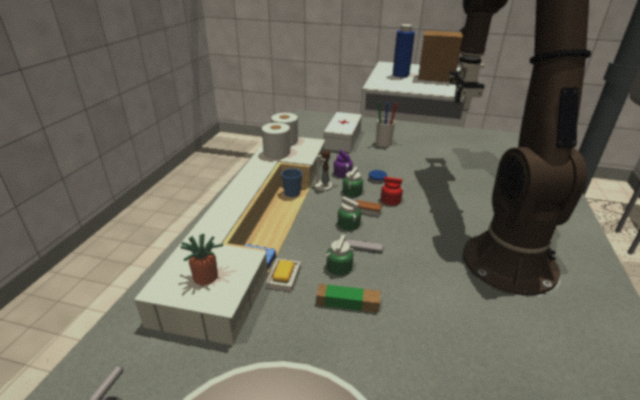

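The top view shows three green, white-capped bottles at (261,224), (336,218) and (406,207). The look-alikes are purple at (452,183) and red at (402,258), so I chose the green ones. The niche opening runs along (228,162)–(400,153), with the organiser at (248,145) and the cup at (381,131). The side view shows the green bottles at (340,257), (349,213) and (353,182).

```bash
sed -i "s/np.array(d\['rotation'\]).T/cv2.Rodrigues(np.array(d['rotation'],float))[0].T/" h.py
python3 - <<'E'
from h import *
T=dict(np.load('top0.npz'));S=dict(np.load('side0.npz'))
P=pts(T);np.set_printoptions(precision=4,suppress=True)
for n,(u,v) in dict(counter=(340,280),b1=(261,224),b2=(336,218),b3=(406,207),org=(248,145),cup=(381,131),nl=(233,162),nr=(400,153),led=(180,160),ledR=(440,145)).items(): print(n,P[v,u])
t=T['pixels']
crops=[cv2.resize(t[v-22:v+22,u-22:u+22],(264,264),interpolation=cv2.INTER_CUBIC) for u,v in((261,224),(336,218),(406,207))]
s=S['pixels']
c2=[cv2.resize(s[v-26:v+26,u-26:u+26],(264,264),interpolation=cv2.INTER_CUBIC) for u,v in((340,257),(349,213),(353,182))]
im=np.vstack([np.hstack(crops),np.hstack(c2)]).astype(float)*1.6
cv2.imwrite('pics/crop0.png',np.clip(im,0,255).astype(np.uint8))
# white cap masks top: points at height
hsv=cv2.cvtColor(t,cv2.COLOR_BGR2HSV)
for u,v in((261,224),(336,218),(406,207)):
    sub=np.s_[v-25:v+25,u-25:u+25]
    z=P[sub][...,2]; p=P[sub]
    b=p[z>0.02]; w=p[z>0.079]; 
    g=p[(z>0.015)&(z<0.06)]
    m=w[:,:2].mean(0); 
    U,s_,V=np.linalg.svd(w[:,:2]-m); a=np.degrees(np.arctan2(V[0,1],V[0,0]))
    print(len(w),'wing',m,'ang',a,'sd',s_/np.sqrt(len(w)),'ztop',np.percentile(w[:,2],[50,90]),'all',b[:,:2].mean(0),(b[:,:2].min(0)+b[:,:2].max(0))/2)
E
```

```text
counter [ 0.2899 -0.0692  0.0006]
b1 [0.4522 0.1367 0.0887]
b2 [ 0.4639 -0.0581  0.0866]
b3 [ 0.4889 -0.2415  0.0829]
org [0.6711 0.1794 0.0288]
cup [ 0.7075 -0.1946  0.0069]
nl [0.6261 0.2241 0.0173]
nr [ 0.6446 -0.2479  0.0005]
led [0.6238 0.3474 0.0871]
ledR [ 0.6484 -0.3328  0.092 ]
105 wing [0.4489 0.1451] ang -92.94759493972947 sd [0.0175 0.0035] ztop [0.0883 0.091 ] all [0.4501 0.1405] [0.449  0.1436]
100 wing [ 0.4647 -0.058 ] ang 151.8898606931266 sd [0.0169 0.0033] ztop [0.0868 0.0895] all [ 0.4636 -0.0604] [ 0.4479 -0.0758]
101 wing [ 0.4921 -0.25  ] ang -97.92088947833041 sd [0.0175 0.0032] ztop [0.0859 0.0883] all [ 0.4912 -0.2449] [ 0.4924 -0.2484]
```

View pics/crop0.png

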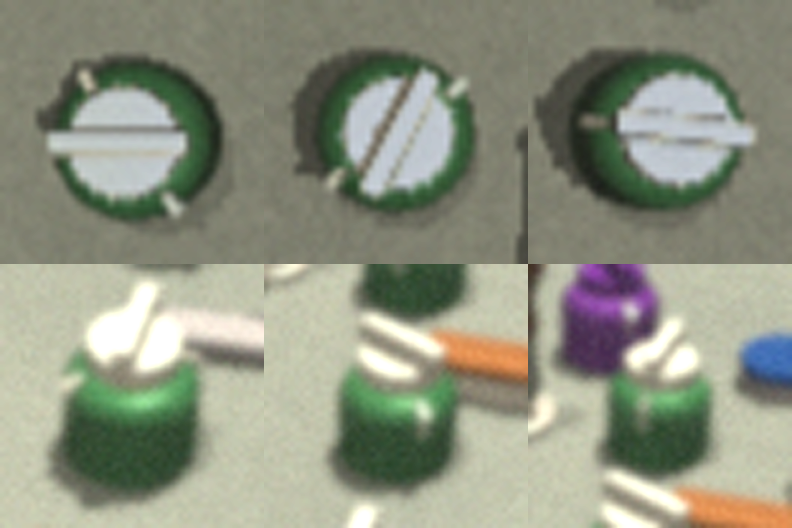

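The crop (top row is the top view, bottom row the side view) confirms green bottles with white caps:
- **Left bottle:** wing about 55° anticlockwise from the ticks at (85,78) and (172,205), so loose.
- **Middle bottle:** wing about 30° off the ticks, so loose.
- **Right bottle:** wing roughly in line with its tick at (592,121), probably tight. I'll measure it.

Run:
```python
from h import *
T=dict(np.load('top0.npz'));S=dict(np.load('side0.npz'))
np.set_printoptions(precision=4,suppress=True)
t=T['pixels'];P=pts(T);K=T['camera_matrix'];R=cv2.Rodrigues(T['rotation'].astype(float))[0];c=T['position']
def ray(K,R,c,u,v,z):
    d=R@np.array([(u-K[0,2])/K[0,0],-(v-K[1,2])/K[1,1],-1]);return c+d*(z-c[2])/d[2]
top=lambda u,v,z:ray(K,R,c,u,v,z)
# body centre via green mask; ticks by hand from crop (px = c0-22+crop/6)
hsv=cv2.cvtColor(t,cv2.COLOR_BGR2HSV)
W=[(0.4489,.1451),(.4647,-.058),(.4921,-.25)]
tk=[[(85,78),(172,205)],[(335-264,180),(459-264,88)],[(592-528,121)]]
for i,(u,v) in enumerate(((261,224),(336,218),(406,207))):
    sub=P[v-25:v+25,u-25:u+25]
    g=sub[(sub[...,2]>.012)&(sub[...,2]<.046)]
    wh=sub[(sub[...,2]>.0795)]
    r=cv2.minAreaRect((wh[:,:2]*1000).astype(np.float32))
    q=[top(u-22+a/6-.5,v-22+b/6-.5,.051)[:2] for a,b in tk[i]]
    print(i,'wing rect',r,'ticks',q, 'mid',np.mean(q,0), [np.degrees(np.arctan2(*(x-np.array(W[i]))[::-1])) for x in q], np.degrees(np.arctan2(*(q[0]-q[-1])[::-1])))
# other objects
S_P=pts(S)
for n,PP,(u,v,w,h),lo,hi in(('org',P,(248,145,18,22),.015,.035),('cup',P,(381,131,20,20),.07,.09),('brushstand',P,(407,167,20,20),.005,.16),('bs_hi',P,(407,167,20,20),.08,.16),('soap',P,(235,179,22,16),.008,.04),('nail',P,(366,233,14,22),.015,.04),('tweez',P,(298,242,14,26),.008,.03),('carton',P,(218,244,16,34),.02,.04),('tin',P,(447,232,18,18),.01,.03),('purple',P,(452,183,18,18),.02,.1),('red',P,(402,258,18,18),.02,.1)):
    s=PP[v-h:v+h,u-w:u+w].reshape(-1,3);s=s[(s[:,2]>lo)&(s[:,2]<hi)]
    print(n,len(s),'x',np.percentile(s[:,0],[1,99]),'y',np.percentile(s[:,1],[1,99]),'z',np.percentile(s[:,2],[50,98]))
# niche: points z<.03 within; ledge top mask edges
L=(P[...,2]>.07)&(P[...,2]<.1)
for v_ in(100,): pass
for y0 in(.4,.3,.26,-.27,-.3,-.34,-.38):
    s=P[L&(abs(P[...,1]-y0)<.004)&(P[...,0]>.55)]; print('ledge front',y0,np.sort(s[:,0])[:3],np.median(s[:,2]))
for x0 in(.66,.68,.70):
    m=(abs(P[...,0]-x0)<.003)&(P[...,2]<.01)&(abs(P[...,1])<.3); print('floor y',x0,np.percentile(P[m][:,1],[0,1,99,100]))
    m=(abs(P[...,0]-x0)<.003)&(P[...,2]>.07)&(abs(P[...,1])<.3); print('wall y',x0,P[m][P[m][:,1]>0][:,1].min(),P[m][P[m][:,1]<-.2][:,1].max())
for y0 in(.1,0,-.1):
    m=(abs(P[...,1]-y0)<.003)&(P[...,0]>.6)&(P[...,2]>.07);print('back wall x',y0,P[m][:,0].min())
# side view wing height check
for u,v in((340,240),(349,205),(353,175)):
    s=S_P[v-16:v+16,u-16:u+16].reshape(-1,3);hi=s[s[:,2]>np.nanpercentile(s[:,2],90)];print('side top',hi.mean(0),np.nanmax(s[:,2]))
```

```text
0 wing rect ((446.4845886230469, 144.57891845703125), (59.0969123840332, 16.798513412475586), 83.73921966552734) ticks [array([0.4776, 0.1647]), array([0.42  , 0.1264])] mid [0.4488 0.1456] [np.float64(34.344589283473795), np.float64(-147.07065618249356)] 33.64053870676873
1 wing rect ((465.20220947265625, -58.245262145996094), (10.593480110168457, 58.14915466308594), 62.06504440307617) ticks [array([ 0.4442, -0.0305]), array([ 0.4843, -0.087 ])] mid [ 0.4642 -0.0588] [np.float64(126.7548536119558), np.float64(-55.99464139761533)] 125.36519628932595
2 wing rect ((491.88214111328125, -250.49142456054688), (59.63740539550781, 10.832901000976562), 82.6865234375) ticks [array([ 0.4965, -0.2171])] mid [ 0.4965 -0.2171] [np.float64(82.34450634420729)] 0.0
org 882 x [0.6141 0.7328] y [0.1466 0.2281] z [0.0245 0.0318]
cup 233 x [0.658  0.7471] y [-0.2339 -0.1339] z [0.0788 0.0866]
brushstand 720 x [0.5695 0.6524] y [-0.3111 -0.2271] z [0.0425 0.1425]
bs_hi 268 x [0.5774 0.6462] y [-0.2938 -0.236 ] z [0.123  0.1436]
soap 844 x [0.5463 0.6237] y [0.1751 0.2694] z [0.0226 0.0349]
nail 411 x [0.
[... 652 characters left out ...]
.08930924656631284
ledge front -0.34 [0.6432 0.6435 0.6437] 0.08913619744480794
ledge front -0.38 [0.5514 0.5516 0.5538] 0.08863940297085104
floor y 0.66 [-0.2338 -0.2307  0.222   0.2256]
wall y 0.66 0.2250082741257697 -0.20008834927892652
floor y 0.68 [-0.2339 -0.2318  0.2243  0.2263]
wall y 0.68 0.22582822494744312 -0.2121901830533893
floor y 0.7 [-0.2337 -0.2064  0.2248  0.2275]
wall y 0.7 0.2265990540455132 -0.21508066030273648
back wall x 0.1 0.7341636370195791
back wall x 0 0.7389316429091755
back wall x -0.1 0.7426428389162685
side top [0.4493 0.1511 0.085 ] 0.09119361887939359
side top [ 0.4672 -0.0534  0.0826] 0.0902624134264548
side top [ 0.495  -0.2492  0.0774] 0.08919689515057083
```

The measurements:

| Bottle | Axis (x, y) | Wing angle | Tick angle | Cap |
|---|---|---|---|---|
| 1 (left) | (0.449, 0.145) | 87° | 34° | loose by about 53° |
| 2 (middle) | (0.4645, −0.058) | 152° | 125° | loose by about 27° |
| 3 (right) | (0.492, −0.250) | 82° | 82° | tight |

The wing heights agree with this: 88.3, 86.8 and 85.9 mm. I'll write a planner that works out shifts, then start moving.

```bash
cat > plan.py <<'E'
# usage: plan.py x y z yaw_deg n open [from x y z yaw]: print n equal rows (tool-frame units) from the measured pose
import sys,json
from h import *
a=[float(v) for v in sys.argv[1:]]
s=readout.observe();R=cv2.Rodrigues(s['ee_rot'])[0];p=s['position'];yaw=np.degrees(np.arctan2(R[1,0],R[0,0]))
if len(a)>6: p=np.array(a[6:9]);yaw=a[9]
n=int(a[4]);d=(np.array(a[:3])-p)/n;dt=-((a[3]-yaw+180)%360-180)/n
rows=[]
for i in range(n):
    t=np.radians(yaw-dt*(i+.5))
    x=np.array([np.cos(t),np.sin(t),0]);y=np.array([np.sin(t),-np.cos(t),0])
    rows.append([round(d@x/.04,2),round(d@y/.04,2),round(-d[2]/.04,3),round(dt/4,2),a[5]])
print('now',np.round(p,4),'yaw',round(yaw,2),'t',s['clock'],'j7',round(s['joints'][6],2));print(json.dumps(rows).replace(' ',''))
E
python3 plan.py .45 -.25 .2 51 12 .5; python3 plan.py .449 .145 .15 87 10 .5 .45 -.25 .2 51
```

```text
now [ 0.1592 -0.6039  0.226 ] yaw 14.77 t 0.1 j7 -0.08
[[0.79,-0.54,0.054,-0.75,0.5],[0.82,-0.5,0.054,-0.75,0.5],[0.84,-0.45,0.054,-0.75,0.5],[0.86,-0.41,0.054,-0.75,0.5],[0.88,-0.36,0.054,-0.75,0.5],[0.9,-0.31,0.054,-0.75,0.5],[0.92,-0.27,0.054,-0.75,0.5],[0.93,-0.22,0.054,-0.75,0.5],[0.94,-0.17,0.054,-0.75,0.5],[0.95,-0.12,0.054,-0.75,0.5],[0.95,-0.07,0.054,-0.75,0.5],[0.95,-0.02,0.054,-0.75,0.5]]
now [ 0.45 -0.25  0.2 ] yaw 51.0 t 0.1 j7 -0.08
[[0.79,-0.6,0.125,-0.9,0.5],[0.82,-0.55,0.125,-0.9,0.5],[0.85,-0.5,0.125,-0.9,0.5],[0.88,-0.44,0.125,-0.9,0.5],[0.91,-0.38,0.125,-0.9,0.5],[0.93,-0.33,0.125,-0.9,0.5],[0.95,-0.27,0.125,-0.9,0.5],[0.97,-0.21,0.125,-0.9,0.5],[0.98,-0.15,0.125,-0.9,0.5],[0.98,-0.09,0.125,-0.9,0.5]]
```

```bash
python3 -m creep '[[0.79,-0.54,0.05,-0.75,0.5],[0.82,-0.5,0.05,-0.75,0.5],[0.84,-0.45,0.05,-0.75,0.5],[0.86,-0.41,0.05,-0.75,0.5],[0.88,-0.36,0.05,-0.75,0.5],[0.9,-0.31,0.05,-0.75,0.5],[0.92,-0.27,0.05,-0.75,0.5],[0.93,-0.22,0.05,-0.75,0.5],[0.94,-0.17,0.05,-0.75,0.5],[0.95,-0.12,0.05,-0.75,0.5],[0.95,-0.07,0.05,-0.75,0.5],[0.95,-0.02,0.05,-0.75,0.5]]' 6; python3 plan.py .449 .145 .15 87 10 .5
```

```text
clock: 1.6
position: [0.4602, -0.2574, 0.2024]
ee_rot: [-2.837, -1.349, 0.001]
force: [-0.4, -0.3, 0.8]
width: 0.503
gripper_force: 0.0
now [ 0.4602 -0.2574  0.2024] yaw 50.86 t 1.6 j7 -0.38
[[0.78,-0.63,0.131,-0.9,0.5],[0.82,-0.58,0.131,-0.9,0.5],[0.86,-0.53,0.131,-0.9,0.5],[0.89,-0.47,0.131,-0.9,0.5],[0.92,-0.42,0.131,-0.9,0.5],[0.94,-0.36,0.131,-0.9,0.5],[0.96,-0.3,0.131,-0.9,0.5],[0.98,-0.24,0.131,-0.9,0.5],[0.99,-0.18,0.131,-0.9,0.5],[1.0,-0.11,0.131,-0.9,0.5]]
```

```bash
python3 -m creep '[[0.78,-0.63,0.13,-0.9,0.4],[0.82,-0.58,0.13,-0.9,0.4],[0.86,-0.53,0.13,-0.9,0.4],[0.89,-0.47,0.13,-0.9,0.4],[0.92,-0.42,0.13,-0.9,0.4],[0.94,-0.36,0.13,-0.9,0.4],[0.96,-0.3,0.13,-0.9,0.4],[0.98,-0.24,0.13,-0.9,0.4],[0.99,-0.18,0.13,-0.9,0.4],[1.0,-0.11,0.13,-0.9,0.4],[0,0,0,0,0.4],[0,0,0,0,0.4]]'; python3 plan.py .449 .145 .077 87 3 .4
```

```text
clock: 3.1
position: [0.462, 0.1437, 0.1504]
ee_rot: [2.284, 2.157, -0.002]
force: [-0.3, -0.8, -0.6]
width: 0.401
gripper_force: 0.0
now [0.462  0.1437 0.1504] yaw 86.73 t 3.1 j7 -0.72
[[0.0,-0.11,0.612,-0.02,0.4],[0.01,-0.11,0.612,-0.02,0.4],[0.01,-0.11,0.612,-0.02,0.4]]
```

```bash
sed -i 's/(i+.5)/(i+1)/' plan.py && python3 -m creep '[[0,-0.16,0.2,0,0.4],[0,-0.16,0.5,0,0.4],[0.02,0,0.6,0,0.4],[0,0,0.53,0,0.4],[0,0,0,0,0.4]]'
python3 - <<'E'
from h import *
d=grab('top');P=pts(d);cv2.imwrite('pics/g1.png',np.hstack([cv2.resize(d['pixels'][190:260,226:296],(420,420)),cv2.resize(grab('side')['pixels'][200:280,300:380],(380,420))]))
E
```

```text
clock: 3.72
position: [0.448, 0.1444, 0.0762]
ee_rot: [-2.284, -2.156, 0.005]
force: [0.0, 1.0, 0.8]
width: 0.398
gripper_force: 0.0
```

View pics/g1.png

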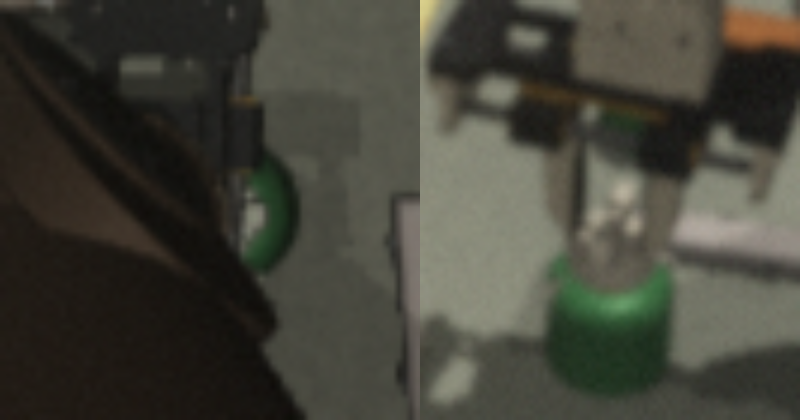

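The side view shows the two fingers straddling the wing, near (615,200) in the crop. Next I close gently and turn clockwise, following the thread down.

```bash
python3 -m creep '[[0,0,0,0,0.1],[0,0,0,0,0.05],[0,0,0,0,0.05],[0,0,0,0,0.05],[0,0,0.004,1,0.05],[0,0,0.004,1,0.05],[0,0,0.004,1,0.05],[0,0,0.004,1,0.05],[0,0,0.005,1,0.05],[0,0,0.005,1,0.05],[0,0,0.005,1,0.05],[0,0,0.005,1,0.05]]' 6;python3 -c "
from cell import readout as r;print(r.observe()['ft_torque'])"
```

```text
clock: 5.32
position: [0.4502, 0.1457, 0.0763]
ee_rot: [2.791, 1.441, 0.002]
force: [1.8, -2.7, 1.7]
width: 0.119
gripper_force: 6.0
[-0.3546861  -0.32786888  0.02828125]
```

```bash
python3 -m creep '[[0,0,0.004,1,0.05],[0,0,0.004,1,0.05],[0,0,0.004,1,0.05],[0,0,0.004,1,0.05]]';python3 -c "
from cell import readout as r;print(r.observe()['ft_torque'])"
```

```text
clock: 5.82
position: [0.4505, 0.1454, 0.0757]
ee_rot: [2.964, 1.038, 0.002]
force: [2.2, -1.9, 1.3]
width: 0.117
gripper_force: 6.0
[-0.58216418 -0.56520424 -0.02324142]
```

```bash
python3 -m creep '[[0,0,0.005,1,0.05],[0,0,0.005,0.7,0.05],[0,0,0,0.4,0.05],[0,0,0,0,0.05]]';python3 -c "
from cell import readout as r;print(r.observe()['ft_torque'])"
```

```text
clock: 6.32
position: [0.4501, 0.1457, 0.0754]
ee_rot: [3.031, 0.823, 0.002]
force: [1.2, -2.4, 4.9]
width: 0.117
gripper_force: 6.0
[-0.72810885 -0.4394921   0.11042212]
```

```bash
python3 -m creep '[[0,0,0,0,0.4],[0,0,0,0,0.4],[0,0,0,0,0.4],[0,0,-0.7,0,0.4],[0,0,-0.9,0,0.4]]'; python3 plan.py .4645 -.058 .12 -28.1 15 .4
```

```text
clock: 6.95
position: [0.4486, 0.1457, 0.139]
ee_rot: [-3.032, -0.823, 0.004]
force: [0.3, -0.0, 0.2]
width: 0.398
gripper_force: 0.0
now [0.4486 0.1457 0.139 ] yaw 30.39 t 6.95 j7 -1.6
[[-0.13,0.32,0.032,0.97,0.4],[-0.11,0.32,0.032,0.97,0.4],[-0.08,0.33,0.032,0.97,0.4],[-0.06,0.34,0.032,0.97,0.4],[-0.04,0.34,0.032,0.97,0.4],[-0.02,0.34,0.032,0.97,0.4],[0.01,0.34,0.032,0.97,0.4],[0.03,0.34,0.032,0.97,0.4],[0.05,0.34,0.032,0.97,0.4],[0.08,0.33,0.032,0.97,0.4],[0.1,0.33,0.032,0.97,0.4],[0.12,0.32,0.032,0.97,0.4],[0.14,0.31,0.032,0.97,0.4],[0.16,0.3,0.032,0.97,0.4],[0.18,0.29,0.032,0.97,0.4]]
```

Joint 7 would come too close to its limit with that wrist angle, so I'll use the half-turn alternative (152°).

```bash
python3 -m creep '[[0,0,0,-1,0.4],[0,0,0,-1,0.4],[0,0,0,-1,0.4],[0,0,0,-1,0.4],[0,0,0,-1,0.4],[0,0,0,-1,0.4],[0,0,0,-1,0.4],[0,0,0,-1,0.4],[0,0,0,-1,0.4],[0,0,0,-1,0.4],[0,0,0,-1,0.4],[0,0,0,-1,0.4]]'; python3 plan.py .4645 -.058 .12 151.9 18 .4
```

```text
clock: 8.45
position: [0.4492, 0.1459, 0.1389]
ee_rot: [-2.432, -1.988, 0.001]
force: [0.5, -0.0, -0.3]
width: 0.404
gripper_force: 0.0
now [0.4492 0.1459 0.1389] yaw 78.51 t 8.45 j7 -0.84
[[-0.28,0.06,0.026,-1.02,0.4],[-0.28,0.04,0.026,-1.02,0.4],[-0.28,0.02,0.026,-1.02,0.4],[-0.28,-0.0,0.026,-1.02,0.4],[-0.28,-0.02,0.026,-1.02,0.4],[-0.28,-0.04,0.026,-1.02,0.4],[-0.28,-0.06,0.026,-1.02,0.4],[-0.27,-0.08,0.026,-1.02,0.4],[-0.27,-0.1,0.026,-1.02,0.4],[-0.26,-0.12,0.026,-1.02,0.4],[-0.25,-0.14,0.026,-1.02,0.4],[-0.24,-0.16,0.026,-1.02,0.4],[-0.23,-0.17,0.026,-1.02,0.4],[-0.21,-0.19,0.026,-1.02,0.4],[-0.2,-0.2,0.026,-1.02,0.4],[-0.18,-0.22,0.026,-1.02,0.4],[-0.17,-0.23,0.026,-1.02,0.4],[-0.15,-0.24,0.026,-1.02,0.4]]
```

```bash
python3 -m creep '[[-0.28,0.06,0.026,-1,0.4],[-0.28,0.04,0.026,-1,0.4],[-0.28,0.02,0.026,-1,0.4],[-0.28,0,0.026,-1,0.4],[-0.28,-0.02,0.026,-1,0.4],[-0.28,-0.04,0.026,-1,0.4],[-0.28,-0.06,0.026,-1,0.4],[-0.27,-0.08,0.026,-1,0.4],[-0.27,-0.1,0.026,-1,0.4],[-0.26,-0.12,0.026,-1,0.4],[-0.25,-0.14,0.026,-1,0.4],[-0.24,-0.16,0.026,-1,0.4]]' && python3 -m creep '[[-0.23,-0.17,0.026,-1,0.4],[-0.21,-0.19,0.026,-1,0.4],[-0.2,-0.2,0.026,-1,0.4],[-0.18,-0.22,0.026,-1,0.4],[-0.17,-0.23,0.026,-1,0.4],[-0.15,-0.24,0.026,-1,0.4],[0,0,0,-0.3,0.4]]'; python3 plan.py .4645 -.058 .075 151.9 2 .4
python3 - <<'E'
from h import *
d=grab('top');P=pts(d);t=d['pixels'];cv2.imwrite('pics/a1.png',cv2.resize(t[194:254,226:286],(480,480),interpolation=cv2.INTER_CUBIC))
s=P[199:249,236:286].reshape(-1,3);w=s[s[:,2]>.079];m=w[:,:2].mean(0);V=np.linalg.svd(w[:,:2]-m)[2];print(len(w),m,np.degrees(np.arctan2(V[0,1],V[0,0])),np.median(w[:,2]))
E
```

```text
clock: 9.95
position: [0.4492, 0.0092, 0.1264]
ee_rot: [-1.414, -2.805, 0.0]
force: [0.4, -0.4, -0.4]
width: 0.401
gripper_force: 0.0
clock: 10.82
position: [0.4476, -0.0594, 0.1201]
ee_rot: [-0.773, -3.044, 0.0]
force: [1.0, -0.1, 0.5]
width: 0.401
gripper_force: 0.0
now [ 0.4476 -0.0594  0.1201] yaw 151.52 t 10.825 j7 0.73
[[-0.18,0.12,0.563,-0.05,0.4],[-0.18,0.11,0.563,-0.05,0.4]]
103 [0.4490323  0.14483946] -148.9777234466614 0.08588605048628883
```

View pics/a1.png

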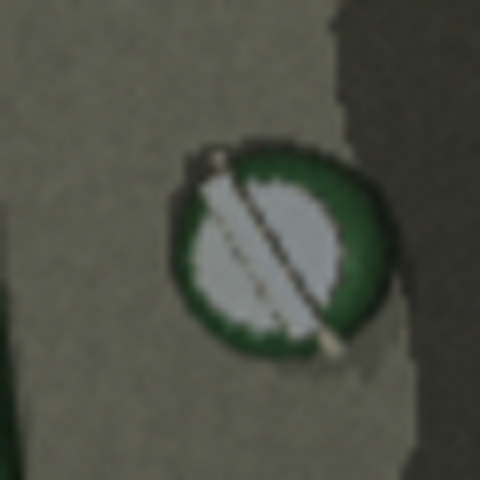

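Bottle 1's wing now lies along its ticks at (218,155) and (333,348), and its height is 85.9 mm, so it is tight. Next is the middle cap.

```bash
sed -i 's/(i+1)/i/' plan.py && python3 -m creep '[[-0.18,0.11,0.1,-0.1,0.4],[-0.18,0.11,0.2,0,0.4],[0,0,0.5,0,0.4],[0,0,0.33,0,0.4],[0,0,0,0,0.4],[0,0,0,0,0.05],[0,0,0,0,0.05],[0,0,0,0,0.05],[0,0,0,0,0.05]]' 6
```

```text
clock: 12.0
position: [0.4647, -0.0586, 0.0753]
ee_rot: [0.762, 3.048, -0.002]
force: [-0.4, -3.5, 2.7]
width: 0.12
gripper_force: 6.0
```

```bash
python3 -m creep '[[0,0,0.005,1,0.05],[0,0,0.005,1,0.05],[0,0,0.005,1,0.05],[0,0,0.005,1,0.05]]';python3 -c "
from cell import readout as r;print(r.observe()['ft_torque'])"; python3 -m creep '[[0,0,0.005,1,0.05],[0,0,0.005,1,0.05],[0,0,0.005,0.7,0.05],[0,0,0,0.7,0.05],[0,0,0,0,0.05]]';python3 -c "
from cell import readout as r;print(r.observe()['ft_torque'])"
```

```text
clock: 12.5
position: [0.4647, -0.0586, 0.0745]
ee_rot: [1.182, 2.91, -0.002]
force: [-1.4, -2.8, 2.6]
width: 0.118
gripper_force: 6.0
[-0.74307421  0.0880245  -0.02680871]
clock: 13.12
position: [0.4649, -0.058, 0.074]
ee_rot: [1.514, 2.752, -0.0]
force: [-1.3, -1.8, 3.9]
width: 0.117
gripper_force: 6.0
[-0.46030573  0.1380211  -0.01682588]
```

```bash
python3 -m creep '[[0,0,0,0.8,0.05],[0,0,0,0.5,0.05],[0,0,0,0,0.05]]';python3 -c "
from cell import readout as r;print(r.observe()['ft_torque'])"; python3 -m creep '[[0,0,0,0,0.4],[0,0,0,0,0.4],[0,0,0,0,0.4],[0,0,-0.7,0,0.4],[0,0,-0.9,0,0.4]]'; python3 plan.py .48 -.25 .12 182.3 14 1
```

```text
clock: 13.5
position: [0.4652, -0.0576, 0.074]
ee_rot: [1.636, 2.681, 0.001]
force: [0.0, -1.3, 4.6]
width: 0.12
gripper_force: 6.0
[-0.06634811 -0.0479137   0.06682579]
clock: 14.12
position: [0.464, -0.0576, 0.1378]
ee_rot: [-1.636, -2.68, 0.001]
force: [0.4, -0.2, -0.9]
width: 0.398
gripper_force: 0.0
now [ 0.464  -0.0576  0.1378] yaw 117.19 t 14.125 j7 0.24
[[-0.32,-0.13,0.032,-1.16,1.0],[-0.31,-0.16,0.032,-1.16,1.0],[-0.29,-0.18,0.032,-1.16,1.0],[-0.28,-0.2,0.032,-1.16,1.0],[-0.26,-0.23,0.032,-1.16,1.0],[-0.24,-0.25,0.032,-1.16,1.0],[-0.22,-0.27,0.032,-1.16,1.0],[-0.2,-0.28,0.032,-1.16,1.0],[-0.17,-0.3,0.032,-1.16,1.0],[-0.15,-0.31,0.032,-1.16,1.0],[-0.12,-0.32,0.032,-1.16,1.0],[-0.1,-0.33,0.032,-1.16,1.0],[-0.07,-0.34,0.032,-1.16,1.0],[-0.04,-0.34,0.032,-1.16,1.0]]
```

```bash
python3 -m creep '[[0,0,0,-1,0.9],[0,0,0,-1,0.9],[0,0,0,-1,0.9],[0,0,0,-1,0.9],[0,0,0,-1,0.9],[0,0,0,-1,0.9],[0,0,0,-1,0.9],[0,0,0,-1,0.9],[0,0,0,-1,0.9],[0,0,0,-1,0.9],[0,0,0,-1,0.9],[0,0,0,-1,0.9]]' && python3 -m creep '[[0,0,-0.2,-1,0.9],[0,0,0,-1,0.9],[0,0,0,-1,0.9],[0,0,0,-1,0.9],[0,0,0,-1,0.9],[0,0,0,-1,0.9],[0,0,0,0,0.9]]' && python3 plan.py .4645 -.057 .11 192 1 .9
python3 - <<'E'
from h import *
T=dict(np.load('top0.npz'));t=T['pixels'];K=T['camera_matrix'];R=cv2.Rodrigues(T['rotation'].astype(float))[0];c=T['position']
def ray(u,v,z):
    d=R@np.array([(u-K[0,2])/K[0,0],-(v-K[1,2])/K[1,1],-1]);return (c+d*(z-c[2])/d[2])[:2]
hsv=cv2.cvtColor(t,cv2.COLOR_BGR2HSV)
m=cv2.inRange(hsv,(95,70,40),(125,255,255))
n,l,st,ce=cv2.connectedComponentsWithStats(cv2.morphologyEx(m,cv2.MORPH_CLOSE,np.ones((5,5))))
for i in range(1,n):
    x,y,w,h,A=st[i]
    if A>80 and y<200:
        z=.025 if x<300 else .08
        print(st[i],'left',ray(x-.5,y+h/2,z),'right',ray(x+w-.5,y+h/2,z),'bottom',ray(x+w/2,y+h-.5,z),'top',ray(x+w/2,y-.5,z))
# tick/wing state of bottle b from the side (arm in the way of top): wing height
P=pts(grab('side'));s=P[195:225,330:368].reshape(-1,3);print(np.nanmax(s[:,2]))
E
```

```text
clock: 15.62
position: [0.4646, -0.0578, 0.1376]
ee_rot: [-0.402, -3.116, -0.0]
force: [-0.0, 0.6, -0.2]
width: 0.904
gripper_force: 0.0
clock: 16.5
position: [0.4646, -0.0578, 0.1456]
ee_rot: [0.25, -3.131, -0.0]
force: [-0.1, -0.9, 0.4]
width: 0.901
gripper_force: 0.0
now [ 0.4646 -0.0578  0.1456] yaw -170.86 t 16.5 j7 1.34
[[-0.0,0.02,0.889,-0.71,0.9]]
[369 118  27  27 340] left [ 0.69043953 -0.14931275] right [ 0.68894009 -0.22057738] bottom [ 0.65504882 -0.185305  ] top [ 0.72706481 -0.18731637]
[237 130  24  32 718] left [0.66967143 0.21220972] right [0.6682762  0.14522495] bottom [0.6254672  0.17780351] top [0.71541444 0.17679499]
0.08918896756980055
```

```bash
python3 -m creep '[[0,1,0,0,0.9],[0,1,0,0,0.9],[0,1,0,0,0.9],[0,1,0,0,0.9],[0,1,0,0,0.9]]'
python3 - <<'E'
from h import *
d=grab('top');P=pts(d);t=d['pixels'];np.savez('top2.npz',**d);o=[]
for u,v in((336,218),(406,207)):
    o.append(cv2.resize(t[v-25:v+25,u-25:u+25],(400,400),interpolation=cv2.INTER_CUBIC))
    s=P[v-25:v+25,u-25:u+25].reshape(-1,3);w=s[s[:,2]>.079];m=w[:,:2].mean(0);V=np.linalg.svd(w[:,:2]-m)[2];print(len(w),m,np.degrees(np.arctan2(V[0,1],V[0,0])),np.median(w[:,2]))
cv2.imwrite('pics/b1.png',np.clip(np.hstack(o)*1.5,0,255).astype(np.uint8))
E
```

```text
clock: 17.18
position: [0.4326, 0.1408, 0.1458]
ee_rot: [-0.248, 3.132, -0.0]
force: [0.2, 0.0, 0.3]
width: 0.899
gripper_force: 0.0
96 [ 0.46554461 -0.0568376 ] 118.13001616323417 0.08610461840576772
101 [ 0.49201307 -0.25004754] -97.56581039621068 0.08552827904177529
```

View pics/b1.png

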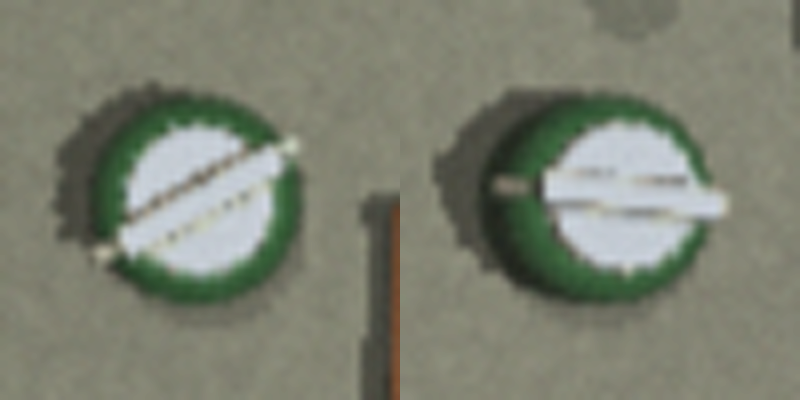

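Both caps are tight. Bottle 2's wing runs along its ticks at (105,255) and (292,145), height 86.1 mm. Bottle 3's wing lines up with its tick at (510,184), height 85.5 mm. Now I slide, starting with the left bottle because the hand is beside it.

```bash
python3 plan.py .449 .145 .146 182.3 2 1; python3 -m creep '[[-0.22,0.02,0,0.85,1],[-0.22,0.02,0,0.85,1],[0,0,0.4,0,1],[0,0,0.8,0,1]]'; python3 plan.py .449 .145 .027 182.3 3 1
```

```text
now [0.4316 0.1468 0.1466] yaw -170.64 t 17.225 j7 0.89
[[-0.21,-0.06,0.008,0.88,1.0],[-0.21,-0.04,0.008,0.88,1.0]]
clock: 17.73
position: [0.4504, 0.1434, 0.0971]
ee_rot: [-0.065, 3.139, 0.0]
force: [-0.4, -0.8, 0.3]
width: 1.006
gripper_force: 0.0
now [0.4504 0.1434 0.0971] yaw -177.62 t 17.725 j7 0.72
[[0.01,0.01,0.584,0.01,1.0],[0.01,0.01,0.584,0.01,1.0],[0.01,0.01,0.584,0.01,1.0]]
```

```bash
python3 -m creep '[[0,0.02,0.5,0,1],[0.02,0.02,0.7,0,1],[0,0,0.5,0,1],[0,0,0,0,1],[0,0,0,0,0.6],[0,0,0,0,0.6],[0,0,0,0,0.6]]' 8; python3 plan.py .587 .0895 .027 182.3 9 .6
```

```text
clock: 18.6
position: [0.4497, 0.145, 0.0303]
ee_rot: [-0.064, 3.14, -0.0]
force: [-0.0, 0.0, 3.8]
width: 0.781
gripper_force: 8.0
now [0.4497 0.145  0.0303] yaw -177.65 t 18.6 j7 0.6
[[-0.37,-0.17,0.009,0.0,0.6],[-0.37,-0.17,0.009,0.0,0.6],[-0.37,-0.17,0.009,0.0,0.6],[-0.37,-0.17,0.009,0.0,0.6],[-0.37,-0.17,0.009,0.0,0.6],[-0.37,-0.17,0.009,0.0,0.6],[-0.37,-0.17,0.009,0.0,0.6],[-0.37,-0.17,0.009,0.0,0.6],[-0.37,-0.17,0.009,0.0,0.6]]
```

```bash
python3 -m creep '[[-0.2,-0.1,0,0,0.6],[-0.37,-0.17,0,0,0.6],[-0.37,-0.17,0,0,0.6],[-0.37,-0.17,0,0,0.6],[-0.37,-0.17,0,0,0.6],[-0.37,-0.17,0,0,0.6],[-0.37,-0.17,0,0,0.6],[-0.37,-0.17,0,0,0.6],[-0.37,-0.17,0,0,0.6],[-0.17,-0.08,0,0,0.6],[0,0,0,0,0.6]]'
```

```text
clock: 19.98
position: [0.5852, 0.0895, 0.0303]
ee_rot: [-0.065, 3.141, 0.001]
force: [-0.9, 0.6, 4.1]
width: 0.779
gripper_force: 8.0
```

```bash
python3 -m creep '[[0,0,0,0,1],[0,0,0,0,1],[0,0,0,0,1],[0.4,0,0,0,1],[0.5,0,0,0,1],[0.5,0,0,0,0.7],[0,-0.02,0,0,0.45],[0,0,0,0,0.45],[0,0,0,0,0.45],[0,0,0,0,0.45]]'; python3 plan.py .637 .09 .03 182.3 10 .45
```

```text
clock: 21.22
position: [0.5295, 0.086, 0.0297]
ee_rot: [-0.064, 3.141, 0.0]
force: [0.8, 0.6, 0.6]
width: 0.505
gripper_force: 0.0
now [0.5295 0.086  0.0297] yaw -177.65 t 21.225 j7 0.8
[[-0.27,-0.0,-0.001,0.0,0.45],[-0.27,-0.0,-0.001,0.0,0.45],[-0.27,-0.0,-0.001,0.0,0.45],[-0.27,-0.0,-0.001,0.0,0.45],[-0.27,-0.0,-0.001,0.0,0.45],[-0.27,-0.0,-0.001,0.0,0.45],[-0.27,-0.0,-0.001,0.0,0.45],[-0.27,-0.0,-0.001,0.0,0.45],[-0.27,-0.0,-0.001,0.0,0.45],[-0.27,-0.0,-0.001,0.0,0.45]]
```

```bash
python3 -m creep '[[-0.2,0,0,0,0.45],[-0.25,0,0,0,0.45],[-0.25,0,0,0,0.45],[-0.25,0,0,0,0.45],[-0.25,0,0,0,0.45],[-0.25,0,0,0,0.45],[-0.25,0,0,0,0.45],[-0.25,0,0,0,0.45],[-0.25,0,0,0,0.45],[-0.25,0,0,0,0.45],[-0.2,0,0,0,0.45],[-0.03,0,0,0,0.45]]'
```

```text
clock: 22.72
position: [0.6361, 0.0903, 0.0294]
ee_rot: [0.064, -3.14, 0.0]
force: [-4.8, 0.0, 3.6]
width: 0.447
gripper_force: 2.8
```

```bash
python3 -m creep '[[0.6,0,0,0,0.6],[0.9,0,-0.3,0,0.8],[0.8,0,-1,0,0.9],[0.8,0,-1,0,0.9],[0.8,0,-0.5,0,0.9]]'
python3 - <<'E'
from h import *
d=grab('top');P=pts(d);m=(P[...,0]>.62)&(P[...,0]<.73)&(abs(P[...,1]-.093)<.045)&(P[...,2]>.079)&(P[...,2]<.1)
w=P[m];print(len(w),w.mean(0),np.median(w[:,2]));cv2.imwrite('pics/n1.png',d['pixels'])
E
python3 plan.py .4655 -.056 .13 189 6 .9
```

```text
clock: 23.35
position: [0.4808, 0.0844, 0.1437]
ee_rot: [-0.065, 3.137, 0.001]
force: [0.5, 0.1, 0.5]
width: 0.893
gripper_force: 0.0
94 [0.67385344 0.09215446 0.08592521] 0.08600870226214746
now [0.4771 0.0846 0.1449] yaw -177.52 t 23.4 j7 0.92
[[0.07,-0.58,0.062,-0.27,0.9],[0.08,-0.58,0.062,-0.27,0.9],[0.1,-0.58,0.062,-0.27,0.9],[0.11,-0.58,0.062,-0.27,0.9],[0.12,-0.58,0.062,-0.27,0.9],[0.13,-0.57,0.062,-0.27,0.9]]
```

```bash
python3 -m creep '[[0.07,-0.58,0.06,-0.4,0.9],[0.08,-0.58,0.06,-0.4,0.9],[0.1,-0.58,0.06,-0.4,0.9],[0.11,-0.58,0.06,-0.4,0.9],[0.13,-0.58,0.06,-0.4,0.9],[0.14,-0.57,0.06,-0.4,0.9],[0,0,0,0,0.9]]'; python3 plan.py .4655 -.056 .03 192 5 .9
```

```text
clock: 24.28
position: [0.4709, -0.0589, 0.127]
ee_rot: [0.322, -3.125, 0.001]
force: [0.3, -0.2, -0.9]
width: 0.899
gripper_force: 0.0
now [ 0.4709 -0.0589  0.127 ] yaw -168.22 t 24.275 j7 1.34
[[0.02,0.02,0.485,-0.01,0.9],[0.02,0.02,0.485,-0.01,0.9],[0.02,0.02,0.485,-0.01,0.9],[0.02,0.02,0.485,-0.01,0.9],[0.02,0.02,0.485,-0.01,0.9]]
```

```bash
python3 -m creep '[[0.06,0.06,0.2,0,0.9],[0.06,0.04,0.4,0,0.9],[0,0,0.7,0,0.9],[0,0,0.7,0,0.9],[0,0,0.42,0,0.9],[0,0,0,0,0.9],[0,0,0,0,0.6],[0,0,0,0,0.6],[0,0,0,0,0.6]]' 8; python3 plan.py .585 -.006 .03 192 9 .6
```

```text
clock: 25.4
position: [0.4656, -0.0544, 0.0311]
ee_rot: [-0.326, 3.123, -0.001]
force: [0.5, -2.3, 0.7]
width: 0.778
gripper_force: 8.0
now [ 0.4656 -0.0544  0.0311] yaw -168.07 t 25.4 j7 1.17
[[-0.35,0.06,0.003,-0.0,0.6],[-0.35,0.06,0.003,-0.0,0.6],[-0.35,0.06,0.003,-0.0,0.6],[-0.35,0.06,0.003,-0.0,0.6],[-0.35,0.06,0.003,-0.0,0.6],[-0.35,0.06,0.003,-0.0,0.6],[-0.35,0.06,0.003,-0.0,0.6],[-0.35,0.06,0.003,-0.0,0.6],[-0.35,0.06,0.003,-0.0,0.6]]
```

```bash
python3 -m creep '[[-0.2,0.03,0,0,0.6],[-0.35,0.06,0,0,0.6],[-0.35,0.06,0,0,0.6],[-0.35,0.06,0,0,0.6],[-0.35,0.06,0,0,0.6],[-0.35,0.06,0,0,0.6],[-0.35,0.06,0,0,0.6],[-0.35,0.06,0,0,0.6],[-0.3,0.06,0,0,0.6],[-0.17,0.03,0,0,0.6],[0,0,0,0,0.6]]' && python3 -m creep '[[0,0,0,0,1],[0,0,0,0,1],[0,0,0,0.8,1],[0,0,0,0.8,1],[0,0,0,0.82,1],[0.4,0,0,0,1],[0.5,0,0,0,1],[0.5,0,0,0,0.7],[0,0,0,0,0.45],[0,0,0,0,0.45],[0,0,0,0,0.45],[0,0,0,0,0.45]]'; python3 plan.py .64 -.005 .03 182.3 11 .45
```

```text
clock: 26.78
position: [0.584, -0.0062, 0.0306]
ee_rot: [-0.328, 3.122, 0.002]
force: [1.2, 0.1, -2.5]
width: 0.78
gripper_force: 8.0
clock: 28.28
position: [0.5272, -0.0091, 0.0305]
ee_rot: [-0.063, 3.141, 0.0]
force: [-0.5, 0.1, -0.2]
width: 0.504
gripper_force: 0.0
now [ 0.5272 -0.0091  0.0305] yaw -177.72 t 28.275 j7 0.98
[[-0.26,-0.0,0.001,-0.0,0.45],[-0.26,-0.0,0.001,-0.0,0.45],[-0.26,-0.0,0.001,-0.0,0.45],[-0.26,-0.0,0.001,-0.0,0.45],[-0.26,-0.0,0.001,-0.0,0.45],[-0.26,-0.0,0.001,-0.0,0.45],[-0.26,-0.0,0.001,-0.0,0.45],[-0.26,-0.0,0.001,-0.0,0.45],[-0.26,-0.0,0.001,-0.0,0.45],[-0.26,-0.0,0.001,-0.0,0.45],[-0.26,-0.0,0.001,-0.0,0.45]]
```

```bash
python3 -m creep '[[-0.2,0,0,0,0.45],[-0.26,0,0,0,0.45],[-0.26,0,0,0,0.45],[-0.26,0,0,0,0.45],[-0.26,0,0,0,0.45],[-0.26,0,0,0,0.45],[-0.26,0,0,0,0.45],[-0.26,0,0,0,0.45],[-0.26,0,0,0,0.45],[-0.26,0,0,0,0.45],[-0.25,0,0,0,0.45],[-0.06,0,0,0,0.45]]' && python3 -m creep '[[0.5,0,0,0,0.6],[0.9,0,-0.3,0,0.8],[0.7,-0.3,-1,0,1],[0.6,-0.9,-1,0,1],[0.6,-0.9,-0.5,0,1]]'
python3 - <<'E'
from h import *
d=grab('top');P=pts(d)
for y in(.092,-.003):
    m=(P[...,0]>.62)&(P[...,0]<.73)&(abs(P[...,1]-y)<.04)&(P[...,2]>.079)&(P[...,2]<.1)
    w=P[m];print(len(w),w.mean(0),np.median(w[:,2]))
E
python3 plan.py .492 -.25 .13 182.3 6 1
```

```text
clock: 29.78
position: [0.6407, -0.0046, 0.0302]
ee_rot: [0.062, -3.14, -0.0]
force: [-5.7, -0.1, 3.8]
width: 0.448
gripper_force: 3.3
clock: 30.4
position: [0.513, -0.0945, 0.1447]
ee_rot: [-0.064, 3.137, -0.001]
force: [0.3, -1.3, -0.1]
width: 0.943
gripper_force: 0.0
94 [0.67390067 0.09217916 0.08571723] 0.08597049557417397
103 [ 0.6785141  -0.00223501  0.08596295] 0.08631554485330684
now [ 0.5104 -0.1011  0.1454] yaw -178.01 t 30.45 j7 1.29
[[0.1,-0.62,0.064,-0.01,1.0],[0.1,-0.62,0.064,-0.01,1.0],[0.1,-0.62,0.064,-0.01,1.0],[0.1,-0.62,0.064,-0.01,1.0],[0.1,-0.62,0.064,-0.01,1.0],[0.1,-0.62,0.064,-0.01,1.0]]
```

```bash
python3 -m creep '[[0.1,-0.62,0.06,0,1],[0.1,-0.62,0.06,0,1],[0.1,-0.62,0.06,0,1],[0.1,-0.62,0.06,0,1],[0.1,-0.62,0.06,0,1],[0.1,-0.6,0.06,0,1],[0,0,0,0,1]]'; python3 plan.py .492 -.25 .03 182.3 5 1
```

```text
clock: 31.32
position: [0.4939, -0.245, 0.1276]
ee_rot: [0.057, -3.141, 0.001]
force: [-0.1, 0.4, 0.5]
width: 1.002
gripper_force: 0.0
now [ 0.4939 -0.245   0.1276] yaw -177.92 t 31.325 j7 1.55
[[0.01,-0.02,0.488,-0.01,1.0],[0.01,-0.02,0.488,-0.01,1.0],[0.01,-0.02,0.488,-0.01,1.0],[0.01,-0.02,0.488,-0.01,1.0],[0.01,-0.02,0.488,-0.01,1.0]]
```

```bash
python3 -m creep '[[0.03,-0.07,0.2,0,1],[0.02,-0.06,0.4,0,1],[0,0,0.7,0,1],[0,0,0.7,0,1],[0,0,0.43,0,1],[0,0,0,0,1],[0,0,0,0,0.6],[0,0,0,0,0.6],[0,0,0,0,0.6]]' 8; python3 plan.py .505 -.15 .03 182.3 7 .6; python3 plan.py .588 -.0975 .03 182.3 7 .6 .505 -.15 .03 182.3
```

```text
clock: 32.45
position: [0.4928, -0.2489, 0.0318]
ee_rot: [-0.062, 3.14, -0.002]
force: [-0.4, -2.6, 3.1]
width: 0.778
gripper_force: 8.0
now [ 0.4928 -0.2489  0.0318] yaw -177.75 t 32.45 j7 1.45
[[-0.06,0.35,0.006,-0.0,0.6],[-0.06,0.35,0.006,-0.0,0.6],[-0.06,0.35,0.006,-0.0,0.6],[-0.06,0.35,0.006,-0.0,0.6],[-0.06,0.35,0.006,-0.0,0.6],[-0.06,0.35,0.006,-0.0,0.6],[-0.06,0.35,0.006,-0.0,0.6]]
now [ 0.505 -0.15   0.03 ] yaw 182.3 t 32.45 j7 1.45
[[-0.3,0.18,-0.0,-0.0,0.6],[-0.3,0.18,-0.0,-0.0,0.6],[-0.3,0.18,-0.0,-0.0,0.6],[-0.3,0.18,-0.0,-0.0,0.6],[-0.3,0.18,-0.0,-0.0,0.6],[-0.3,0.18,-0.0,-0.0,0.6],[-0.3,0.18,-0.0,-0.0,0.6]]
```

```bash
python3 -m creep '[[-0.04,0.2,0,0,0.6],[-0.06,0.35,0,0,0.6],[-0.06,0.35,0,0,0.6],[-0.06,0.35,0,0,0.6],[-0.06,0.35,0,0,0.6],[-0.06,0.35,0,0,0.6],[-0.06,0.35,0,0,0.6],[-0.06,0.2,0,0,0.6]]' && python3 plan.py .588 -.0975 .03 182.3 7 .6
```

```text
clock: 33.45
position: [0.5069, -0.1482, 0.0317]
ee_rot: [-0.062, 3.14, -0.004]
force: [-1.5, -7.7, 8.2]
width: 0.785
gripper_force: 8.0
now [ 0.5069 -0.1482  0.0317] yaw -177.74 t 33.45 j7 1.25
[[-0.3,0.17,0.006,-0.0,0.6],[-0.3,0.17,0.006,-0.0,0.6],[-0.3,0.17,0.006,-0.0,0.6],[-0.3,0.17,0.006,-0.0,0.6],[-0.3,0.17,0.006,-0.0,0.6],[-0.3,0.17,0.006,-0.0,0.6],[-0.3,0.17,0.006,-0.0,0.6]]
```

```bash
python3 -m creep '[[-0.25,0.15,0,0,0.6],[-0.3,0.17,0,0,0.6],[-0.3,0.17,0,0,0.6],[-0.3,0.17,0,0,0.6],[-0.3,0.17,0,0,0.6],[-0.3,0.17,0,0,0.6],[-0.25,0.14,0,0,0.6],[-0.05,0.03,0,0,0.6],[0,0,0,0,0.6]]' && python3 -m creep '[[0,0,0,0,1],[0,0,0,0,1],[0,0,0,0,1],[0.4,0,0,0,1],[0.5,0,0,0,1],[0.5,0,0,0,0.7],[0,0,0,0,0.45],[0,0,0,0,0.45],[0,0,0,0,0.45],[0,0,0,0,0.45]]'; python3 plan.py .645 -.0965 .03 182.3 11 .45
```

```text
clock: 34.58
position: [0.5862, -0.0973, 0.0311]
ee_rot: [0.063, -3.14, 0.0]
force: [-2.3, -1.0, 4.4]
width: 0.779
gripper_force: 8.0
clock: 35.83
position: [0.5312, -0.0994, 0.0309]
ee_rot: [-0.063, 3.141, 0.0]
force: [1.2, 0.2, -0.5]
width: 0.506
gripper_force: 0.0
now [ 0.5312 -0.0994  0.0309] yaw -177.71 t 35.825 j7 1.17
[[-0.26,-0.0,0.002,-0.0,0.45],[-0.26,-0.0,0.002,-0.0,0.45],[-0.26,-0.0,0.002,-0.0,0.45],[-0.26,-0.0,0.002,-0.0,0.45],[-0.26,-0.0,0.002,-0.0,0.45],[-0.26,-0.0,0.002,-0.0,0.45],[-0.26,-0.0,0.002,-0.0,0.45],[-0.26,-0.0,0.002,-0.0,0.45],[-0.26,-0.0,0.002,-0.0,0.45],[-0.26,-0.0,0.002,-0.0,0.45],[-0.26,-0.0,0.002,-0.0,0.45]]
```

```bash
python3 -m creep '[[-0.2,0,0,0,0.45],[-0.26,0,0,0,0.45],[-0.26,0,0,0,0.45],[-0.26,0,0,0,0.45],[-0.26,0,0,0,0.45],[-0.26,0,0,0,0.45],[-0.26,0,0,0,0.45],[-0.26,0,0,0,0.45],[-0.26,0,0,0,0.45],[-0.26,0,0,0,0.45],[-0.25,0,0,0,0.45],[-0.06,0,0,0,0.45]]' && python3 -m creep '[[0.5,0,0,0,0.5],[0.9,0,-0.3,0,0.5],[0.9,0,-1,0,0.5],[0.9,0,-1,0,0.5],[0.9,0,-0.5,0,0.5],[0.5,0,0,0,0.5],[0,0,0,0,0.5]]'
python3 - <<'E'
from h import *
d=grab('top');P=pts(d);np.savez('top3.npz',**d)
for y in(.092,-.002,-.094):
    m=(P[...,0]>.62)&(P[...,0]<.735)&(abs(P[...,1]-y)<.036)&(P[...,2]>.079)&(P[...,2]<.1)
    w=P[m];xy=w[:,:2].mean(0);V=np.linalg.svd(w[:,:2]-xy)[2];print(len(w),w.mean(0),np.median(w[:,2]),'front clr',xy[0]-.036-(.6295-.0403*xy[1]),np.degrees(np.arctan2(V[0,1],V[0,0])))
t=d['pixels'];cv2.imwrite('pics/f.png',np.clip(cv2.resize(t[110:280,190:490],(798,452),interpolation=cv2.INTER_CUBIC)*1.5,0,255).astype(np.uint8))
t0=np.load('top0.npz')['pixels'];df=cv2.absdiff(t0,t).max(2)
for n,(u,v) in dict(cup=(381,131),org=(248,145),soap=(235,179),stand=(407,167),nail=(366,233),carton=(218,244),tin=(447,232),purple=(452,183),red=(402,258),tweez=(298,242)).items(): print(n,(df[v-16:v+16,u-14:u+14]>60).sum(),end=' ')
E
```

```text
clock: 37.33
position: [0.6455, -0.0949, 0.0308]
ee_rot: [-0.063, 3.14, 0.0]
force: [-3.6, -0.1, 1.4]
width: 0.452
gripper_force: 2.1
clock: 38.2
position: [0.4604, -0.1029, 0.1436]
ee_rot: [-0.062, 3.14, -0.002]
force: [0.5, -0.6, -0.6]
width: 0.501
gripper_force: 0.0
103 [0.67914952 0.09409802 0.08565604] 0.0858025500128311 front clr 0.017441671891030075 -155.80638448395644
101 [ 0.67873894 -0.00226132  0.08562651] 0.08550551457964861 front clr 0.013147810698982965 117.64563337189362
105 [ 0.68354077 -0.09214374  0.08534582] 0.0855657878461693 front clr 0.01432737865801581 -98.17899516714641
cup 0 org 0 soap 0 stand 0 nail 57 carton 0 tin 0 purple 0 red 264 tweez 0
```

View pics/f.png

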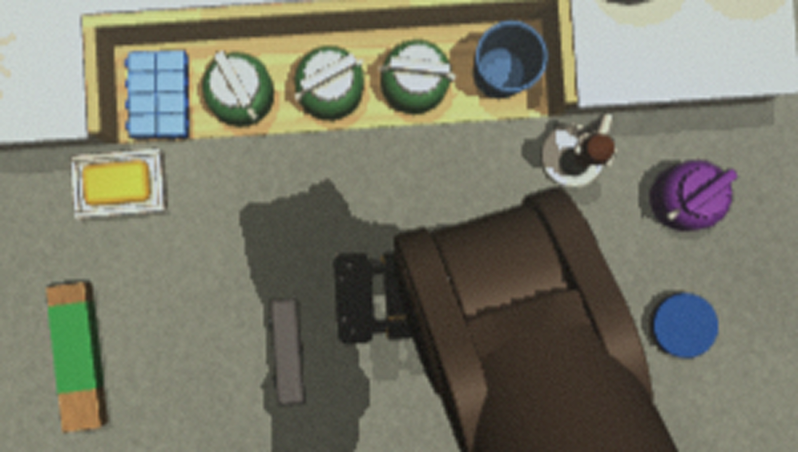

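All three bottles stand fully inside the niche at (237,88), (329,82) and (416,76), with more than 13 mm to spare behind its front edge. Their wings lie along their ticks, and the visible neighbours have not moved. The arm hides the nail brush and the red bottle in this view. The hand is clear of everything.

```bash
python3 -c "
from cell import sign_off;print(sign_off())"
```

```text
the job is handed in; nothing more can be done
None
```

The two loose caps (left and middle bottles) are screwed tight, all three green bottles were then slid standing into the niche, 13 mm or more behind its front edge, and the job is handed in at about 38 s; the final picture showed everything else unmoved, but the arm hid the nail brush and the red bottle.

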